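Pack the screen rest and enter the new height

ROBOT

A 6-joint arm with a two-finger parallel gripper is mounted at the origin on the work surface. World frame = base frame: x ahead of the robot, y to its left, z up, the work surface at z = 0. Lengths are in m, angles in rad, forces in N, time in s.
With the tool pointing down it reaches from about 0.3 to 0.95 m from the base axis. Payload 3.1 kg.
Tool frame: the origin (TCP) lies on the centre line of the jaws, within the pads' length; the fingertips stand bot.tips_ahead ahead of it and the grasp point (between the pads) lies 6 mm ahead of it (bot.tips_ahead is the distance from the TCP to the fingertips, in m); z points along the fingers, y is the direction in which the jaws open and shut (so a half turn about z gives the same grasp; the last joint's range is limited). The gripper opens to 85 mm and grips with 20 to 120 N. Pads are 22 mm wide; open, the fingers measure 114 mm over their backs; the gripper's body (76 mm by 85 mm) begins 54 mm behind the grasp point. The pads swing forward as they close: fully open they stand 13 mm farther back than shut.
Start: joints at [1.147, 0.308, 1.634, -0, 1.2, -0.07], TCP at [0.217, 0.586, 0.22] pointing down, gripper open.
Joint ranges: [-3.06, 3.06], [-0.79, 1.96], [0.05, 2.63], [-1.19, 4.34], [0.05, 2.64], [-2.94, 2.94]. Speed limits (rad/s): [2.79, 2.79, 3.14, 3.14, 3.14, 3.14].

INTERFACE

Orientations are given as a rotation vector (axis times angle).
In Python, from bench import bot gives the robot as it stands.
- The arm moves only by the tool step_arm, never from a script. Its argument "commands" is one flat list of numbers, 5 for each row, row after row: the shift along the world's x, y, z in cm, then the turn about the world's z in degrees, then the finger opening in cm, from 0 to 8.54. In form: [dx, dy, dz, roll, grip, dx, dy, dz, roll, grip, ...]. A call has 1 to 20 rows; each row is the pose to reach, as a shift and turn from the pose measured when the call began; what a row does not reach only later rows make up. A row lasts 1/8 s, in which the tool goes at most 62.5 mm and 10.7 degrees, less where a joint would pass 70% of its speed; a pose out of reach is approached as far as the arm can. A call with a gripper value outside its range is refused whole. The fingers move at their own pace and stop on an object; "squeeze" is the grip in N (left out, the last holds). Time passes only in rows, so rows that repeat a pose let the fingers close. It gives the time, the measured TCP pose, the force and the opening at its end, in the units of the state.
- bot.get_obs(): the state, without advancing time (a new reading comes with each control period).
- bot.capture(name): name is "scene" or "top" or "wrist"; returns a dict with "image" (480x640x3 uint8, red, green, blue), "z_map" (480x640 float32, m along the optical axis (not along the pixel's ray), 0 where there is no reading), "fovy" (degrees; the focal length in pixels is half the picture's height over the tangent of half this angle, whatever the lens; pixels are square), "cx", "cy" (the principal point, pixels), "rvec" (rotation vector, rad) and "tvec" (3), from world to camera coordinates, as OpenCV has them; the wrist camera has in their place "T_tool_cam" (4x4, takes a point from camera to tool coordinates, whose origin is the TCP and whose axes are the flange's). Camera axes: x right, y down, z forward; pixel columns grow to the right and rows downward; lengths in m; the calibration is good to about 2 mm. The wrist camera is an equidistant fisheye: a pixel r from the principal point sees the ray r / f radians off the axis. A picture is of the moment at which its call begins: read the wrist's pose just before it.
- bot.hand_in(): hands the job in, once; it reports no verdict.
The state is a dict: "clock": time; "qpos": joint angles; "qvel": joint speeds; "effort": joint torques, N m; "eef_pos": TCP position; "tcp_rot": TCP orientation; "wrist_force": force on the tool from outside, world axes, zero at the start; "moment": the same for the moment, N m; "width": finger opening in m.
Only numpy, scipy, OpenCV 4.12 (cv2) and the standard library are available. Lean on these libraries where they do the work, as an engineer would, in place of code of your own. Each camera call takes 0.05 s, during which the arm holds its last target. There are 200 camera calls.

TASK

Set up the screen press: on the small rest pad at the front of the white press board, stack two of the three packing plates squarely and centrally, lengthwise along the pad, so that the stack comes level with the height stop standing beside the pad (not the spare stop farther back), and leave the third plate lying on the table. Then enter the new height at the grey control box: press the square key, then the bar-shaped key, then the round key, one at a time, each fully down and let up again. Do not press the cross-shaped key, and leave the ink jar, mug and squeegee where they are.

Things in the scene. Friction and masses are not known exactly. Their poses are not given: they have to be found in the camera images.
- rest_pad (a point): centre of the top face of the rest pad: a raised dark steel pad 50 x 90 mm, 6 mm high, on the white press board (300 x 200 x 12 mm, fixed; steel hinge clamps up to 73 mm high above the board at its far edge). The pad's top is 18 mm above the table. x axis along the pad's 50 mm width, away from the robot; y along its 90 mm length; z up. The height stop to match stands 95 mm from this point, in +y, in line with the pad's length
- round_stop_top (a point): centre of the top of the round steel height stop (30 mm diameter, fixed to the board); its top is 25 mm above the rest pad's top. It stands either beside the pad (95 mm from the pad's centre) or as the spare, farther back on the board (168 mm from the pad's centre)
- square_stop_top (a point): centre of the top of the square steel height stop (30 x 30 mm, fixed to the board); its top is 35 mm above the rest pad's top. It stands in the other of the two places
- thin_plate_centre (a point): centre (half-way up) of the thin packing plate: a loose flat aluminium bar 40 x 60 x 10 mm, lying flat on the table at the left at the start. Its x axis is along the 40 mm width, y along the 60 mm length, z up through the thickness
- middle_plate_centre (a point): centre (half-way up) of the middle packing plate: a loose flat aluminium bar 40 x 70 x 15 mm, lying flat on the table at the left at the start. Its x axis is along the 40 mm width, y along the 70 mm length, z up through the thickness
- thick_plate_centre (a point): centre (half-way up) of the thick packing plate: a loose flat aluminium bar 40 x 80 x 20 mm, lying flat on the table at the left at the start. Its x axis is along the 40 mm width, y along the 80 mm length, z up through the thickness
- square_key_top (a point): centre of the top face of the square key: 28 x 28 mm, black, standing 14 mm proud of its 52 mm square aluminium surround; it moves with the key. Released, its top is 62 mm above the table. The four keys stand in a 2 x 2 pattern, 64 mm apart, on the grey control box at the right; which key has which place differs each time. Axes as those of the box
- bar_key_top (a point): centre of the top face of the bar-shaped key: 18 x 46 mm, long along y, black, standing 14 mm proud of its 52 mm square aluminium surround; it moves with the key. Released, its top is 62 mm above the table. The four keys stand in a 2 x 2 pattern, 64 mm apart, on the grey control box at the right; which key has which place differs each time. Axes as those of the box
- round_key_top (a point): centre of the top face of the round key: 32 mm diameter, black, standing 14 mm proud of its 52 mm square aluminium surround; it moves with the key. Released, its top is 62 mm above the table. The four keys stand in a 2 x 2 pattern, 64 mm apart, on the grey control box at the right; which key has which place differs each time. Axes as those of the box
- cross_key_top (a point): centre of the top face of the cross-shaped (not to be pressed) key: 34 mm across, arms 12 mm wide, black, standing 14 mm proud of its 52 mm square aluminium surround; it moves with the key. Released, its top is 62 mm above the table. The four keys stand in a 2 x 2 pattern, 64 mm apart, on the grey control box at the right; which key has which place differs each time. Axes as those of the box
- square_key (a joint): travel of the square key in m: 0 released, 0.006 fully down, pressed straight downward; a spring (1.8 N at the start, 5.4 N fully down) brings it back up
- bar_key (a joint): travel of the bar-shaped key in m: 0 released, 0.006 fully down, pressed straight downward; a spring (1.8 N at the start, 5.4 N fully down) brings it back up
- round_key (a joint): travel of the round key in m: 0 released, 0.006 fully down, pressed straight downward; a spring (1.8 N at the start, 5.4 N fully down) brings it back up
- cross_key (a joint): travel of the cross-shaped key in m: 0 released, 0.006 fully down, pressed straight downward; a spring (1.8 N at the start, 5.4 N fully down) brings it back up
- ink_jar: bystander: closed jar of ink, 72 mm diameter, 85 mm high, standing on the table at the far left; origin under its centre
- mug: bystander: blue mug, 80 mm diameter, 90 mm high, standing at the left beyond the plates; origin under its centre
- squeegee: bystander: wooden squeegee with rubber blade, 73 x 260 x 24 mm, lying on the table beyond the control box; origin under the centre of its wooden part
Mind the look-alikes: they are no part of the job. Leave any blue or brown look-alike of the part that bears thin_plate_centre alone.

How it is judged:
On the way, in this order (a step that is already met when the one before it is completed fails the run):
1. the two right plates are stacked on the rest pad, level with the stop beside it, and let go (((horizontal distance between round_stop_top and rest_pad below 0.13 m and x of thin_plate_centre in the frame of rest_pad between -0.012 and 0.012 m and y of thin_plate_centre in the frame of rest_pad between -0.012 and 0.012 m and angle between each of thin_plate_centre, middle_plate_centre's own z axis and vertical below 0.06 rad and angle between the y axis of each of thin_plate_centre, middle_plate_centre and the y axis of rest_pad, either way round below 0.2 rad and x of middle_plate_centre in the frame of rest_pad between -0.012 and 0.012 m and y of middle_plate_centre in the frame of rest_pad between -0.012 and 0.012 m and z of thin_plate_centre in the frame of rest_pad between 0.003 and 0.0225 m and z of middle_plate_centre in the frame of rest_pad between 0.003 and 0.0225 m and height (world z) of thick_plate_centre below 0.0135 m) or (horizontal distance between square_stop_top and rest_pad below 0.13 m and x of middle_plate_centre in the frame of rest_pad between -0.012 and 0.012 m and y of middle_plate_centre in the frame of rest_pad between -0.012 and 0.012 m and angle between each of middle_plate_centre, thick_plate_centre's own z axis and vertical below 0.06 rad and angle between the y axis of each of middle_plate_centre, thick_plate_centre and the y axis of rest_pad, either way round below 0.2 rad and x of thick_plate_centre in the frame of rest_pad between -0.012 and 0.012 m and y of thick_plate_centre in the frame of rest_pad between -0.012 and 0.012 m and z of middle_plate_centre in the frame of rest_pad between 0.003 and 0.03 m and z of thick_plate_centre in the frame of rest_pad between 0.003 and 0.03 m and height (world z) of thin_plate_centre below 0.0135 m)) and contact force between the fingers and anything else below 0.5 N), for 0.2 s.
2. the square key is pressed, the others up (value of joint square_key above 0.0045 m and value of joint each of bar_key, round_key below 0.0015 m), for 0.02 s.
3. the bar-shaped key is pressed, the others up (value of joint bar_key above 0.0045 m and value of joint each of square_key, round_key below 0.0015 m), for 0.02 s.
4. the round key is pressed, the others up (value of joint round_key above 0.0045 m and value of joint each of square_key, bar_key below 0.0015 m), for 0.02 s.
At the end, for the whole second after the job is handed in: The two plates adding up to the stop beside the pad (round: thin + middle; square: middle + thick; either order) lie flat, stacked on the pad, each within 12 mm of its centre along both axes and 0.2 rad of its length; the third lies on the table; all keys are up (under 1.5 mm) (((horizontal distance between round_stop_top and rest_pad below 0.13 m and x of thin_plate_centre in the frame of rest_pad between -0.012 and 0.012 m and y of thin_plate_centre in the frame of rest_pad between -0.012 and 0.012 m and angle between each of thin_plate_centre, middle_plate_centre's own z axis and vertical below 0.06 rad and angle between the y axis of each of thin_plate_centre, middle_plate_centre and the y axis of rest_pad, either way round below 0.2 rad and x of middle_plate_centre in the frame of rest_pad between -0.012 and 0.012 m and y of middle_plate_centre in the frame of rest_pad between -0.012 and 0.012 m and z of thin_plate_centre in the frame of rest_pad between 0.003 and 0.0225 m and z of middle_plate_centre in the frame of rest_pad between 0.003 and 0.0225 m and height (world z) of thick_plate_centre below 0.0135 m) or (horizontal distance between square_stop_top and rest_pad below 0.13 m and x of middle_plate_centre in the frame of rest_pad between -0.012 and 0.012 m and y of middle_plate_centre in the frame of rest_pad between -0.012 and 0.012 m and angle between each of middle_plate_centre, thick_plate_centre's own z axis and vertical below 0.06 rad and angle between the y axis of each of middle_plate_centre, thick_plate_centre and the y axis of rest_pad, either way round below 0.2 rad and x of thick_plate_centre in the frame of rest_pad between -0.012 and 0.012 m and y of thick_plate_centre in the frame of rest_pad between -0.012 and 0.012 m and z of middle_plate_centre in the frame of rest_pad between 0.003 and 0.03 m and z of thick_plate_centre in the frame of rest_pad between 0.003 and 0.03 m and height (world z) of thin_plate_centre below 0.0135 m)) and value of joint each of square_key, bar_key, round_key, cross_key below 0.0015 m); the robot touches nothing.
It fails at once if the cross-shaped key is pressed (value of joint cross_key above 0.003 m).
It fails at once if two keys are down at once (value of joint each of square_key, bar_key above 0.003 m or value of joint each of square_key, round_key above 0.003 m or value of joint each of bar_key, round_key above 0.003 m).
It fails at once if the ink jar, mug or squeegee is moved by more than 30 mm (distance of any of ink_jar, mug, squeegee from where it was at the start of the episode above 0.03 m).
It also fails if it takes over 61 s, if anything falls off the work surface, if the arm or the gripper's body presses on something with over 40 N, if the wrist force passes 120 N, or if a joint passes its speed limit or range.

## Working session

There is one attempt and no reset: what is moved stays moved. The work goes in short steps, Python scripts to look and compute and a tool call to move; the robot and the scene stay as the last step left them, time stands still between calls to the robot, and variables do not carry over. Pictures are saved under pics/ and viewed, about 8 in all and at most 12, crops included, and the job is handed in when it is done.

Besides the shell and the picture viewer there is one more tool, called after "Request:" as name(argument=value, ...), one argument or row to a line, values as JSON. step_arm: Moves the arm, as the interface text tells. Its arguments: {"type":"object","properties":{"commands":{"type":"array","items":{"type":"number"}},"squeeze":{"type":"number"}},"required":["commands"]}

```bash
mkdir -p pics; cat > h.py <<'E'
import numpy as np, cv2
from bench import bot
def ray_world(c,u,v,z=None,zp=None):
    f=240/np.tan(np.radians(c['fovy'])/2); R=cv2.Rodrigues(np.array(c['rvec'],float))[0]; t=np.array(c['tvec'],float).ravel()
    d=np.array([(u-c['cx'])/f,(v-c['cy'])/f,1.]); o=-R.T@t; dw=R.T@d
    s=z if z is not None else (zp-o[2])/dw[2]
    return o+s*dw
def cloud(c):
    v,u=np.mgrid[:480,:640]; f=240/np.tan(np.radians(c['fovy'])/2); R=cv2.Rodrigues(np.array(c['rvec'],float))[0]; t=np.array(c['tvec'],float).ravel()
    p=np.stack([(u-c['cx'])/f,(v-c['cy'])/f,np.ones(u.shape)],-1)*c['z_map'][...,None]
    return (p-t)@R
E
python3 - <<'E'
from h import *
import pickle
for n in('scene','top'):
    c=bot.capture(n); pickle.dump(c,open(n+'.pkl','wb')); cv2.imwrite(f'pics/{n}0.png',c['image'][...,::-1])
    print(n,c['fovy'],c['cx'],c['cy'],c['rvec'],c['tvec'])
print(bot.get_obs(),bot.tips_ahead)
E
```

```text
scene 52.90880016342785 318.7344310956496 239.10329684463062 [ 1.24886788  2.24655262 -0.99155186] [ 0.21913944 -0.31332301  1.4950235 ]
top 52.49636895887716 319.2642086658218 241.40851923734107 [ 2.12470919 -2.18603921  0.10160706] [0.10819211 0.54994063 1.28956888]
{'clock': 0.1, 'qpos': array([ 1.14728072e+00,  3.08933648e-01,  1.63506315e+00,  2.81527322e-05,
        1.19971487e+00, -6.97051151e-02]), 'qvel': array([-3.10735012e-04, -1.41972425e-03, -2.78739799e-03,  4.83745016e-04,
       -6.82246421e-04,  7.19075910e-05]), 'effort': array([-1.16983963e-03, -4.16414237e+01, -2.77643323e+01, -1.26521363e-04,
        4.13428555e-03,  8.79175730e-06]), 'eef_pos': array([0.2162477 , 0.58557064, 0.21905031]), 'tcp_rot': array([-0.55278996, -3.09202322,  0.00321723]), 'wrist_force': array([-0.05517984, -1.0090896 , -0.44068571]), 'moment': array([-0.00560111,  0.0040905 ,  0.01489164]), 'width': 0.08495541252115552} 0.025
```

View pics/top0.png

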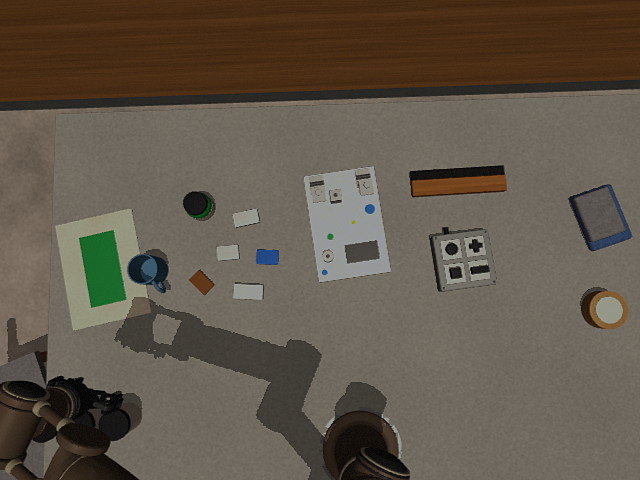

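View pics/scene0.png

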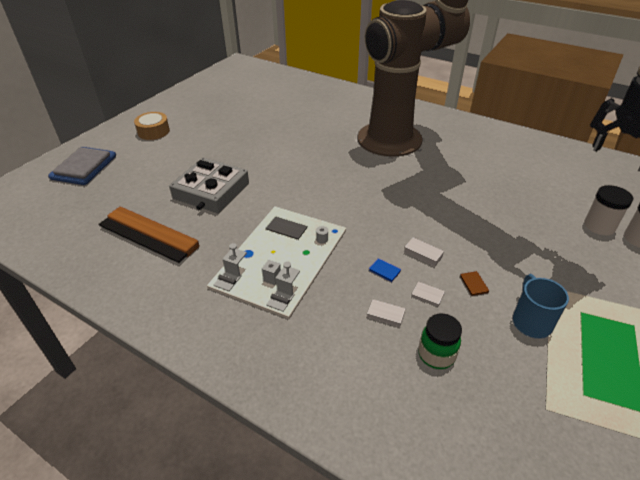

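The top view shows the pad at about (362,251), with the round stop beside it at (328,256), so the stack is thin + middle. The square spare is at (335,196). The grey plates are at (246,217), (228,253) and (248,292). The keys are round (452,248), cross (476,245), square (456,272) and bar (480,269). Next I'll measure these.

```bash
python3 - <<'E'
from h import *
import pickle
c=pickle.load(open('top.pkl','rb')); P=cloud(c); im=c['image']; hsv=cv2.cvtColor(im,cv2.COLOR_RGB2HSV)
def blob(name,u,v,mask,zp,r=30):
    m=np.zeros((480,640),np.uint8); m[v-r:v+r,u-r:u+r]=mask[v-r:v+r,u-r:u+r]
    n,l=cv2.connectedComponents(m); k=l[v,u]; 
    if k==0: print(name,'none',im[v,u]);return
    ys,xs=np.nonzero(l==k)
    z=P[ys,xs,2]
    w=np.array([ray_world(c,a,b,zp=zp)[:2] for a,b in zip(xs,ys)])
    (cc,sz,an)=cv2.minAreaRect((w*1000).astype(np.float32)); print(name,'n',len(xs),'mean',w.mean(0).round(4),'rect',np.round(cc,1),np.round(sz,1),round(an,1),'z med',np.median(z).round(4))
g=hsv[...,2]
for nm,u,v,zp in(('A',246,217,.015),('B',228,253,.015),('C',248,292,.015)):
    print(im[v,u]); blob(nm,u,v,((g>165)).astype(np.uint8),zp)
print(im[251,362],im[245,340]); blob('pad',362,251,(g<110).astype(np.uint8),.018)
for nm,u,v in(('round',452,248),('cross',476,245),('sq',456,272),('bar',480,269)):blob(nm,u,v,(g<90).astype(np.uint8),.062,14)
print('rstop',ray_world(c,328,256,zp=.043),P[256,328],'sqstop',P[196,335])
a=cv2.resize(im[200:305,180:320],None,fx=5.7,fy=5.7,interpolation=cv2.INTER_CUBIC)
cv2.imwrite('pics/crop1.png',a[...,::-1])
E
```

```text
[149 149 139]
A none [149 149 139]
[149 148 138]
B none [149 148 138]
[150 153 145]
C none [150 153 145]
[72 69 64] [149 152 153]
pad n 613 mean [ 0.5231 -0.0225] rect [523. -23.] [51.4 90.8] 7.3 z med 0.017
round n 125 mean [ 0.5201 -0.2545] rect [ 520.4 -254.4] [31.7 29.1] 88.3 z med 0.0606
cross n 117 mean [ 0.5271 -0.3179] rect [ 527.  -317.1] [31.6 30.6] 48.6 z med 0.0606
sq n 131 mean [ 0.4573 -0.2615] rect [ 458.1 -261.5] [30.6 30.5] 6.5 z med 0.0608
bar n 137 mean [ 0.4638 -0.3255] rect [ 463.8 -325.6] [18.4 49.9] 6.5 z med 0.0606
rstop [0.51147951 0.06998108 0.043     ] [0.51143719 0.06998166 0.043518  ] sqstop [0.67257466 0.04633298 0.05190223]
```

View pics/crop1.png

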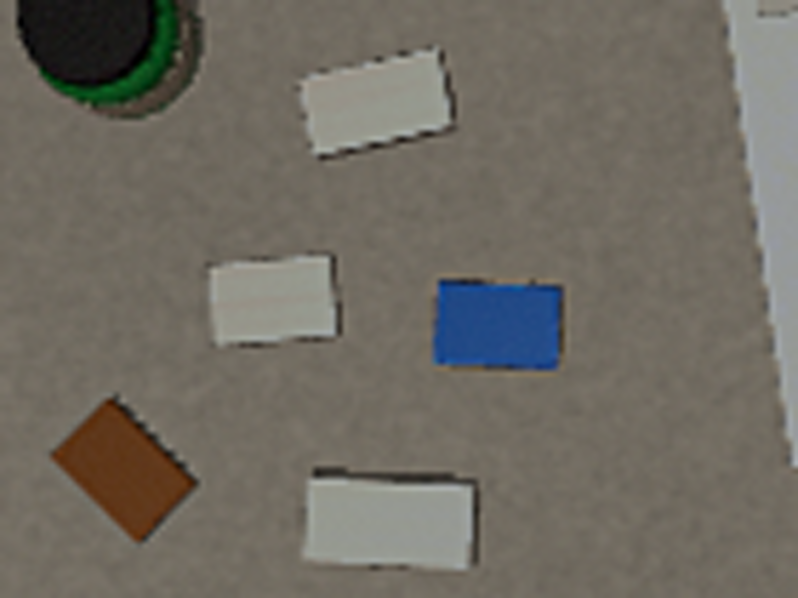

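The crop shows A (top) as the 70 mm plate, so the middle one. B (centre) is the 60 mm thin plate and C (bottom) is the 80 mm thick one. Now I need the exact poses of A and B.

```bash
python3 - <<'E'
from h import *
import pickle
from scipy.spatial.transform import Rotation as R
c=pickle.load(open('top.pkl','rb')); P=cloud(c)
g=c['image'].min(2)
for nm,u,v,zt in(('mid',246,217,.015),('thin',228,253,.01),('thick',248,292,.02)):
    m=np.zeros((480,640),np.uint8); r=22; m[v-r:v+r,u-r:u+r]=(g>122)[v-r:v+r,u-r:u+r]
    l=cv2.connectedComponents(m)[1]; ys,xs=np.nonzero(l==l[v,u])
    w=np.array([ray_world(c,a,b,zp=zt)[:2] for a,b in zip(xs,ys)])
    cc,sz,an=cv2.minAreaRect((w*1000).astype(np.float32)); print(nm,len(xs),w.mean(0).round(4),np.round(cc,1),np.round(sz,1),round(an,1),'z',np.median(P[ys,xs,2]).round(4))
o=bot.get_obs(); M=R.from_rotvec(o['tcp_rot']).as_matrix(); print(o['eef_pos'],M.round(3),'jaw yaw',np.degrees(np.arctan2(M[1,1],M[0,1])))
E
```

```text
mid 341 [0.6276 0.2955] [627.7 295.5] [38.8 68.6] 10.9 z 0.014
thin 294 [0.5327 0.3477] [532.8 347.7] [38.5 58.3] 3.5 z 0.0089
thick 419 [0.4233 0.2904] [423.2 290.6] [78.4 38.7] 85.5 z 0.0191
[0.2162477  0.58557064 0.21905031] [[-0.938  0.346 -0.001]
 [ 0.346  0.938 -0.002]
 [ 0.    -0.002 -1.   ]] jaw yaw 69.7275762968252
```

Request:
step_arm(
  commands=[41.1,-29.0,0,-58.8,6.2,41.1,-29.0,0,-58.8,6.2,41.1,-29.0,0,-58.8,6.2,41.1,-29.0,0,-58.8,6.2,41.1,-29.0,0,-58.8,6.2,41.1,-29.0,0,-58.8,6.2,41.1,-29.0,0,-58.8,6.2,41.1,-29.0,0,-58.8,6.2,41.1,-29.0,0,-58.8,6.2,41.1,-29.0,0,-58.8,6.2,41.1,-29.0,-6,-58.8,6.2,41.1,-29.0,-12,-58.8,6.2,41.1,-29.0,-12,-58.8,6.2,41.1,-29.0,-12,-58.8,6.2],
  squeeze=40,
)

```text
clock: 1.85
eef_pos: [0.6277, 0.2971, 0.1011]
tcp_rot: [-1.998, -2.424, -0.001]
wrist_force: [0.2, 0.6, 0.7]
width: 0.0621
```

```bash
cat >> h.py <<'E'
from scipy.spatial.transform import Rotation as Ro
def wproj(c,o,p):  # world point -> wrist pixel
    T=np.array(c['T_tool_cam']); q=Ro.from_rotvec(o['tcp_rot']).as_matrix().T@(np.array(p)-o['eef_pos'])
    q=T[:3,:3].T@(q-T[:3,3]); th=np.arctan2(np.hypot(q[0],q[1]),q[2]); f=240/np.tan(np.radians(c['fovy'])/2); ph=np.arctan2(q[1],q[0])
    return c['cx']+f*th*np.cos(ph),c['cy']+f*th*np.sin(ph)
def rect(x,y,z,w,l,yaw):
    a=np.radians(yaw);ex=np.array([np.cos(a),np.sin(a)]);ey=np.array([-ex[1],ex[0]])
    return [np.r_[np.array([x,y])+s*ex*w/2+t*ey*l/2,z] for s,t in((1,1),(1,-1),(-1,-1),(-1,1))]
def wshow(name,rects):
    o=bot.get_obs(); c=bot.capture('wrist'); im=c['image'][...,::-1].copy()
    for r in rects:
        pts=np.array([wproj(c,o,p) for p in rect(*r)]); cv2.polylines(im,[pts.round().astype(np.int32)],True,(0,0,255),1)
    cv2.imwrite('pics/'+name,im); return o,c
E
python3 -c "
from h import *
wshow('w1.png',[(.6277,.2955,.015,.04,.07,10.9)])"
```

```text
(no output)
```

View pics/w1.png

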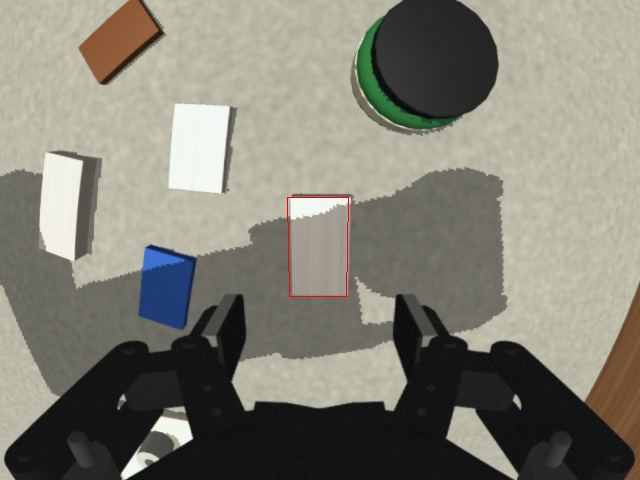

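The red outline, projected from my measured pose, matches the middle plate at (288–348, 195–297). Descending to grip it.

Request:
step_arm(
  commands=[0,-0.15,-4,0,6.2,0,-0.15,-6,0,6.2,0,-0.15,-7.2,0,6.2,0,-0.15,-7.2,0,6.2,0,-0.15,-7.2,0,6.2,0,-0.15,-7.2,0,3.5,0,-0.15,-7.2,0,3.5,0,-0.15,-7.2,0,3.5,0,-0.15,-7.2,0,3.5,0,-0.15,-7.2,0,3.5],
)

```text
clock: 3.15
eef_pos: [0.629, 0.2959, 0.0307]
tcp_rot: [1.998, 2.423, 0.005]
wrist_force: [0.2, 0.4, -1.1]
width: 0.0349
```

```bash
python3 -c "
from h import *
wshow('w2.png',[]);print(bot.get_obs()['width'])"
```

```text
0.03508728967613265
```

View pics/w2.png

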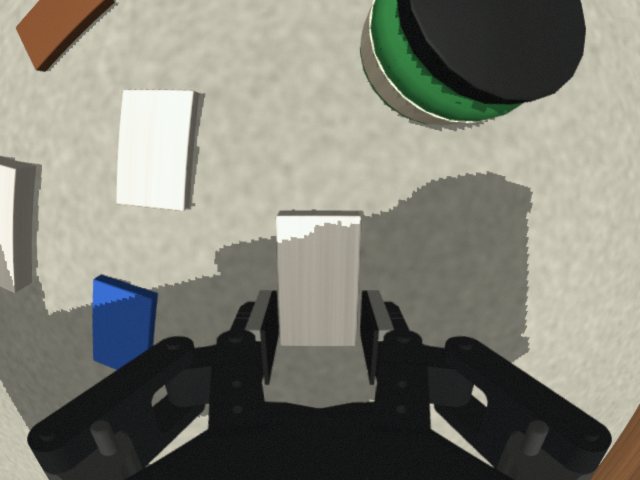

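```bash
python3 -c "
from h import *
o=bot.get_obs();c=bot.capture('wrist');print(bot.tips_ahead);print(np.array(c['T_tool_cam']).round(3),c['fovy'])
M=Ro.from_rotvec(o['tcp_rot']).as_matrix()
for y in(.0175,.02):
  for z in(.0,.005,.01,.015,.02,.025):
    for x in(-.011,.011):print(y,z,x,[tuple(np.round(wproj(c,o,o['eef_pos']+M@np.array([x,s*y,z])))) for s in(1,-1)])
print([np.round(wproj(c,o,p)) for p in rect(.6277,.2955,.015,.04,.07,10.9)])
z=c['z_map'];print(z[300:390:15,262:282:3].round(3));print(z[250,320])
" | head -50
```

```text
0.025
[[-0.001 -0.962 -0.272  0.069]
 [ 1.    -0.001  0.     0.001]
 [-0.    -0.272  0.962 -0.154]
 [ 0.     0.     0.     1.   ]] 65.70646984690485
0.0175 0.0 -0.011 [(np.float64(355.0), np.float64(320.0)), (np.float64(280.0), np.float64(320.0))]
0.0175 0.0 0.011 [(np.float64(357.0), np.float64(276.0)), (np.float64(278.0), np.float64(276.0))]
0.0175 0.005 -0.011 [(np.float64(354.0), np.float64(315.0)), (np.float64(281.0), np.float64(315.0))]
0.0175 0.005 0.011 [(np.float64(356.0), np.float64(272.0)), (np.float64(279.0), np.float64(272.0))]
0.0175 0.01 -0.011 [(np.float64(354.0), np.float64(311.0)), (np.float64(282.0), np.float64(311.0))]
0.0175 0.01 0.011 [(np.float64(355.0), np.float64(268.0)), (np.float64(280.0), np.float64(268.0))]
0.0175 0.015 -0.011 [(np.float64(353.0), np.float64(306.0)), (np.float64(283.0), np.float64(306.0))]
0.0175 0.015 0.011 [(np.float64(354.0), np.float64(265.0)), (np.float64(281.0), np.float64(265.0))]
0.0175 0.02 -0.011 [(np.float64(352.0), np.float64(302.0)), (np.float64(284.0), np.float64(302.0))]
0.0175 0.02 0.011 [(np.float64(353.0), np.float64(262
[... 1085 characters left out ...]
, (np.float64(279.0), np.float64(302.0))]
0.02 0.02 0.011 [(np.float64(358.0), np.float64(262.0)), (np.float64(277.0), np.float64(262.0))]
0.02 0.025 -0.011 [(np.float64(356.0), np.float64(298.0)), (np.float64(280.0), np.float64(298.0))]
0.02 0.025 0.011 [(np.float64(357.0), np.float64(259.0)), (np.float64(278.0), np.float64(259.0))]
[array([358., 216.]), array([353., 347.]), array([277., 346.]), array([272., 216.])]
[[0.138 0.14  0.139 0.139 0.144 0.151 0.183]
 [0.126 0.127 0.126 0.134 0.14  0.151 0.186]
 [0.116 0.117 0.127 0.13  0.141 0.151 0.188]
 [0.118 0.118 0.122 0.132 0.14  0.208 0.209]
 [0.119 0.119 0.123 0.131 0.21  0.21  0.211]
 [0.118 0.122 0.122 0.213 0.214 0.214 0.213]]
0.176357
```

```bash
python3 -c "
from h import *
o=bot.get_obs();c=bot.capture('wrist');T=np.array(c['T_tool_cam'])
v,u=np.mgrid[:480,:640];f=240/np.tan(np.radians(c['fovy'])/2);dx=u-c['cx'];dy=v-c['cy'];r=np.hypot(dx,dy)+1e-9;t=np.tan(r/f)
p=np.stack([dx/r*t,dy/r*t,np.ones(r.shape)],-1)*c['z_map'][...,None];p=p@T[:3,:3].T+T[:3,3]
dark=c['image'].max(2)<75
for s in(slice(240,280),slice(358,400)):
  q=p[285:400,s][dark[285:400,s]];q=q[q[:,2]<.03]
  print(len(q),np.percentile(q,[0,2,50,98,100],axis=0).round(4))
for (a,b) in((300,277),(310,277),(330,277),(340,275),(375,270),(250,320),(340,320)):print(a,b,p[a,b].round(4),c['image'][a,b])
"
```

```text
2949 [[-0.0119 -0.0303 -0.1538]
 [-0.0093 -0.0281 -0.091 ]
 [ 0.0111 -0.0171 -0.0505]
 [ 0.0177 -0.0123 -0.0172]
 [ 0.069   0.0006 -0.0116]]
3034 [[-0.0116  0.0006 -0.1538]
 [-0.0093  0.0136 -0.0912]
 [ 0.0111  0.0184 -0.051 ]
 [ 0.0177  0.0296 -0.0171]
 [ 0.069   0.0318 -0.012 ]]
300 277 [ 0.006  -0.0166 -0.0149] [68 69 62]
310 277 [ 0.0017 -0.0168 -0.0155] [43 43 39]
330 277 [-0.0064 -0.0169 -0.0179] [18 19 19]
340 275 [-0.0067 -0.0169 -0.0256] [15 15 17]
375 270 [-0.0101 -0.0169 -0.045 ] [60 59 55]
250 320 [0.0184 0.0011 0.0154] [165 160 150]
340 320 [-0.0304  0.0011  0.0148] [161 156 144]
```

The close found no plate. By the wrist depth, the fingertips are about 12 mm behind the TCP, so around 27 mm above the plate, which disagrees with tips_ahead. I'll reopen and go lower carefully, watching the force.

Request:
step_arm(
  commands=[-0.1,0,0,0,6.2,-0.1,0,0,0,6.2,-0.1,0,-0.5,0,6.2,-0.1,0,-1.0,0,6.2,-0.1,0,-1.5,0,6.2,-0.1,0,-1.5,0,6.2],
)

```text
clock: 4.05
eef_pos: [0.6273, 0.2956, 0.0146]
tcp_rot: [1.998, 2.424, 0.003]
wrist_force: [0.4, -0.3, 0.6]
width: 0.062
```

```bash
cat >> h.py <<'E'
def tips():
    o=bot.get_obs();c=bot.capture('wrist');T=np.array(c['T_tool_cam'])
    v,u=np.mgrid[:480,:640];f=240/np.tan(np.radians(c['fovy'])/2);dx=u-c['cx'];dy=v-c['cy'];r=np.hypot(dx,dy)+1e-9;t=np.tan(r/f)
    p=np.stack([dx/r*t,dy/r*t,np.ones(r.shape)],-1)*c['z_map'][...,None];p=p@T[:3,:3].T+T[:3,3]
    M=Ro.from_rotvec(o['tcp_rot']).as_matrix();w=p@M.T+o['eef_pos']
    m=(c['image'].max(2)<75)&(abs(p[...,0])<.02)&(abs(p[...,1])<.05)
    m=cv2.erode(m.astype(np.uint8),np.ones((2,2)))>0
    q=p[m];s=np.sort(q[:,2][(w[m][:,2]>-.05)]);print('tool z hist',np.histogram(q[:,2],np.arange(-.1,.06,.01)));return o,c,p,w
E
python3 -c "
from h import *
o,c,p,w=tips();print(o['eef_pos'],o['wrist_force'],o['width'],w[240:260,315:325,2].mean());cv2.imwrite('pics/w3.png',c['image'][...,::-1])"
```

```text
tool z hist (array([7437, 3931, 1943, 2957,  899, 1187, 1061,  734,   88,    0,    0,
          4,    0,    0,    0]), array([-1.00000000e-01, -9.00000000e-02, -8.00000000e-02, -7.00000000e-02,
       -6.00000000e-02, -5.00000000e-02, -4.00000000e-02, -3.00000000e-02,
       -2.00000000e-02, -1.00000000e-02, -5.55111512e-17,  1.00000000e-02,
        2.00000000e-02,  3.00000000e-02,  4.00000000e-02,  5.00000000e-02]))
[0.62730578 0.29555513 0.01461117] [ 0.41251861 -0.25443815  0.60644772] 0.06200085143725375 0.015115494229293624
```

View pics/w3.png

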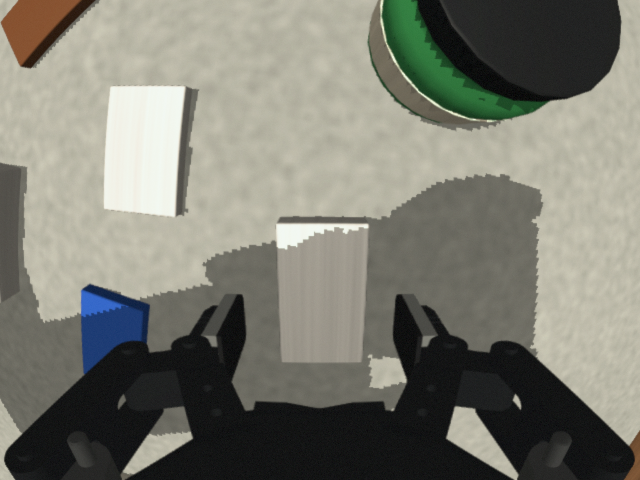

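No contact at TCP z 14.6 mm, and the image shows the pads (tips at about (240,295) and (400,295)) still well above the plate. I'll keep going down.

Request:
step_arm(
  commands=[0,0,-0.5,0,6.2,0,0,-1.0,0,6.2,0,0,-1.5,0,6.2,0,0,-1.9,0,6.2,0,0,-2.1,0,6.2,0,0,-2.1,0,6.2,0,0,-2.1,0,6.2],
)

```text
clock: 4.97
eef_pos: [0.6278, 0.2958, -0.0057]
tcp_rot: [1.998, 2.424, 0.005]
wrist_force: [0.4, -0.3, -0.1]
width: 0.0619
```

Request:
step_arm(
  commands=[0,0,-0.1,0,6.2,0,0,-0.1,0,3.5,0,0,-0.1,0,3.5,0,0,-0.1,0,3.5,0,0,-0.1,0,3.5,0,0,-0.1,0,3.5],
)

```text
clock: 5.72
eef_pos: [0.6282, 0.2959, -0.0064]
tcp_rot: [1.998, 2.423, 0.006]
wrist_force: [0.4, 0.0, 2.1]
width: 0.0388
```

Gripped, with a width of about 39 mm. Lifting and carrying it to above the pad (0.523, -0.0225), yaw 7.3°.

Request:
step_arm(
  commands=[0,0,1,0,3.5,0,0,4,0,3.5,0,0,8,0,3.5,0,0,12,0,3.5,0,0,12,0,3.5],
  squeeze=60,
)

```text
clock: 6.35
eef_pos: [0.6313, 0.2972, 0.1186]
tcp_rot: [1.995, 2.42, 0.018]
wrist_force: [1.0, 0.1, -1.0]
width: 0.0382
```

```bash
python3 -c "
from h import *
o,c,p,w=tips();print(o['eef_pos'],o['wrist_force'],o['width'])
m=(c['image'].min(2)>90)&(abs(p[...,1])<.03)&(p[...,2]<.03)&(p[...,2]>-.04);q=p[m];print(len(q),np.percentile(q,[1,50,99],axis=0).round(4))
cv2.imwrite('pics/w4.png',c['image'][...,::-1])"
```

```text
tool z hist (array([8866, 7498, 3656, 6776, 1562, 1010,  896,  531,    4,    0,    0,
          0,    0,    0,    0]), array([-1.00000000e-01, -9.00000000e-02, -8.00000000e-02, -7.00000000e-02,
       -6.00000000e-02, -5.00000000e-02, -4.00000000e-02, -3.00000000e-02,
       -2.00000000e-02, -1.00000000e-02, -5.55111512e-17,  1.00000000e-02,
        2.00000000e-02,  3.00000000e-02,  4.00000000e-02,  5.00000000e-02]))
[0.63134919 0.29722186 0.11862684] [ 1.02408695  0.14366883 -1.01487968] 0.03815880493571339
15120 [[-0.0336 -0.0187 -0.0226]
 [ 0.0058  0.0006 -0.0212]
 [ 0.0348  0.02   -0.0197]]
```

The plate is held level and centred: top at tool z -21 mm, ±34 mm along the length. Moving it over the pad.

Request:
step_arm(
  commands=[-1.8,-5.3,0,-0.6,3.5,-3.6,-10.6,0,-1.2,3.5,-5.4,-16,0,-1.8,3.5,-7.2,-21.3,0,-2.5,3.5,-9,-26.6,0,-3,3.5,-10.8,-32,0,-3.7,3.5,-10.8,-32,0,-3.7,3.5,-10.8,-32,0,-3.7,3.5,-10.8,-32,-3,-3.7,3.5,-10.8,-32,-5,-3.7,3.5,-10.8,-32,-5,-3.7,3.5,-10.8,-32,-5,-3.7,3.5],
)

```text
clock: 7.9
eef_pos: [0.522, -0.0226, 0.066]
tcp_rot: [2.071, 2.357, 0.011]
wrist_force: [0.2, -0.1, -0.9]
width: 0.0379
```

```bash
python3 -c "
from h import *
o,c=wshow('w5.png',[(.523,-.0225,.018,.05,.09,7.3)]);print(o['eef_pos'])"
```

```text
[ 0.52200431 -0.02264354  0.06601905]
```

View pics/w5.png

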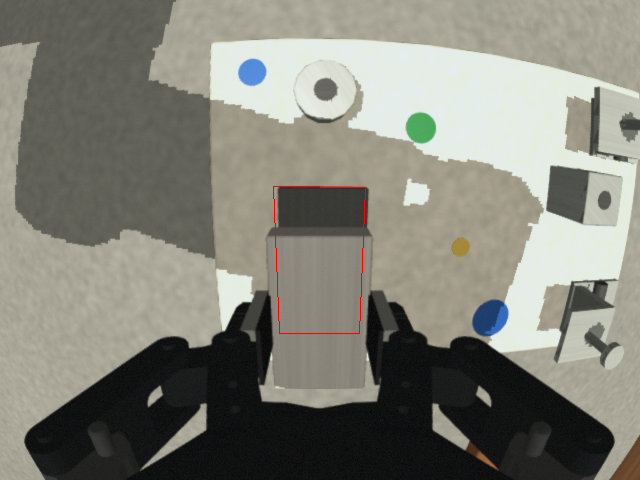

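The pad's visible end at (278–367, 187) agrees with the outline to about 1.5 mm, so I'll shift +x a little and set the plate down.

Request:
step_arm(
  commands=[0.2,0,-2,0,3.5,0.2,0,-3.4,0,3.5,0.2,0,-3.9,0,3.5,0.2,0,-4.1,0,3.5,0.2,0,-4.1,0,3.5],
)

```text
clock: 8.57
eef_pos: [0.5247, -0.023, 0.0257]
tcp_rot: [2.071, 2.356, 0.013]
wrist_force: [-0.3, -0.2, -1.2]
width: 0.0381
```

Request:
step_arm(
  commands=[0,0,-0.15,0,3.5,0,0,-0.15,0,3.5,0,0,-0.15,0,5.5,0,0,-0.15,0,6,0,0,-0.15,0,6,0,0,-0.15,0,6,0,0,4,0,6,0,0,9,0,6,0,0,9,0,6,0,0,9,0,6],
)

```text
clock: 9.82
eef_pos: [0.5243, -0.0229, 0.1156]
tcp_rot: [2.071, 2.356, 0.012]
wrist_force: [0.0, 1.3, -0.4]
width: 0.0598
```

```bash
python3 -c "
from h import *
o,c,p,w=tips();print(o['eef_pos'],o['tcp_rot'])
m=((abs(w[...,2]-.033)<.004)&(abs(w[...,0]-.523)<.05)&(abs(w[...,1]+.0225)<.06)).astype(np.uint8)
l=cv2.connectedComponents(m)[1];k=np.bincount(l[l>0]).argmax();q=w[l==k];print(len(q),cv2.minAreaRect((q[:,:2]*1000).astype(np.float32)),np.median(q,axis=0))
m=((abs(w[...,2]-.018)<.003)&(abs(w[...,0]-.523)<.05)&(abs(w[...,1]+.0225)<.06)&(c['image'].max(2)<100));q=w[m];print(len(q),np.percentile(q,[1,99],axis=0).round(4))
m=(abs(w[...,2]-.043)<.003)&(abs(w[...,0]-.51)<.03)&(abs(w[...,1]-.07)<.03);q=w[m];print('stop',len(q),q.mean(0))
cv2.imwrite('pics/w6.png',c['image'][...,::-1])"
```

```text
tool z hist (array([7336, 3952, 1890, 3495, 1101, 1441, 1271,  834,   69,    0,    0,
          0,    0,    0,    0]), array([-1.00000000e-01, -9.00000000e-02, -8.00000000e-02, -7.00000000e-02,
       -6.00000000e-02, -5.00000000e-02, -4.00000000e-02, -3.00000000e-02,
       -2.00000000e-02, -1.00000000e-02, -5.55111512e-17,  1.00000000e-02,
        2.00000000e-02,  3.00000000e-02,  4.00000000e-02,  5.00000000e-02]))
[ 0.52427041 -0.02292876  0.11559103] [2.07096595 2.35616708 0.01223044]
6065 ((525.2982788085938, -23.075946807861328), (40.6532096862793, 70.62580871582031), 7.297535419464111) [ 0.52483226 -0.02032036  0.03302526]
2351 [[ 0.4964 -0.067   0.0163]
 [ 0.5525  0.0234  0.02  ]]
stop 1833 [0.51348234 0.07146267 0.04313733]
```

View pics/w6.png

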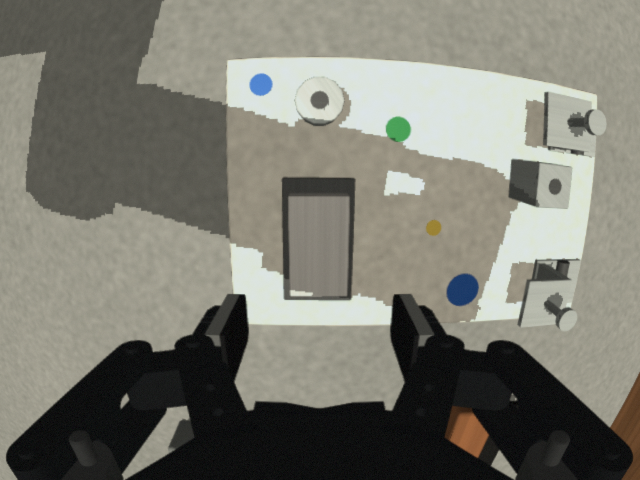

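The plate sits flat on the pad at (525.3, -23.1) mm, yaw 7.3°. The stop puts the pad centre at about (525.5, -22.8), so it's centred. Now the thin plate.

Request:
step_arm(
  commands=[0.2,6,0,-0.5,6,0.4,12,0,-1.5,6,0.5,18,0,-2,6,0.6,24,0,-3,6,0.8,30,0,-3.5,6,0.9,36,0,-3.9,6,0.9,37.1,0,-3.9,6,0.9,37.1,-3,-3.9,6,0.9,37.1,-3,-3.9,6,0.9,37.1,-3,-3.9,6],
)

```text
clock: 11.12
eef_pos: [0.5321, 0.347, 0.084]
tcp_rot: [2.152, 2.285, 0.007]
wrist_force: [-0.4, -1.0, 0.9]
width: 0.0602
```

```bash
python3 -c "
from h import *
o,c,p,w=tips();print(o['eef_pos'],o['tcp_rot'])
m=((abs(w[...,2]-.0105)<.0035)&(abs(w[...,0]-.533)<.05)&(abs(w[...,1]-.3477)<.055)&(c['image'].min(2)>90)).astype(np.uint8)
l=cv2.connectedComponents(m)[1];k=np.bincount(l[l>0]).argmax();q=w[l==k];print(len(q),cv2.minAreaRect((q[:,:2]*1000).astype(np.float32)),np.median(q,axis=0))
"
```

```text
tool z hist (array([7319, 3916, 1863, 3545,  916, 1154, 1008,  701,   97,    0,    0,
          0,    0,    0,    0]), array([-1.00000000e-01, -9.00000000e-02, -8.00000000e-02, -7.00000000e-02,
       -6.00000000e-02, -5.00000000e-02, -4.00000000e-02, -3.00000000e-02,
       -2.00000000e-02, -1.00000000e-02, -5.55111512e-17,  1.00000000e-02,
        2.00000000e-02,  3.00000000e-02,  4.00000000e-02,  5.00000000e-02]))
[0.5320692  0.34695842 0.08401628] [2.15238835 2.28467168 0.00719853]
5537 ((534.3218994140625, 348.103271484375), (40.110103607177734, 60.454254150390625), 4.7329277992248535) [0.5342594  0.35004512 0.01005813]
```

Request:
step_arm(
  commands=[0.2,0.1,-4,1.3,6,0.2,0.1,-7,1.3,6,0.2,0.1,-8.5,1.3,6,0.2,0.1,-9,1.3,6,0.2,0.1,-9.3,1.3,6,0.2,0.1,-9.3,1.3,6,0.2,0.1,-9.3,1.3,3.5,0.2,0.1,-9.3,1.3,3.5,0.2,0.1,-9.3,1.3,3.5,0.2,0.1,-9.3,1.3,3.5,0.2,0.1,-9.3,1.3,3.5],
  squeeze=50,
)

```text
clock: 12.55
eef_pos: [0.5358, 0.349, -0.0067]
tcp_rot: [2.126, 2.308, 0.013]
wrist_force: [-0.6, 0.1, 4.9]
width: 0.0379
```

Gripped. Lifting and checking how it sits in the jaws.

Request:
step_arm(
  commands=[0,0,1,0,3.5,0,0,4,0,3.5,0,0,8,0,3.5,0,0,12,0,3.5,0,0,12,0,3.5],
)

```text
clock: 13.18
eef_pos: [0.5388, 0.3507, 0.118]
tcp_rot: [2.124, 2.306, 0.027]
wrist_force: [-0.1, 0.2, 0.1]
width: 0.0379
```

```bash
python3 -c "
from h import *
o,c,p,w=tips();print(o['eef_pos'],o['tcp_rot'],o['width'])
m=(c['image'].min(2)>90)&(abs(p[...,1])<.03)&(p[...,2]<.03)&(p[...,2]>-.04);q=p[m];print(len(q),np.percentile(q,[1,50,99],axis=0).round(4))
print(cv2.minAreaRect((q[:,:2]*1000).astype(np.float32)))"
```

```text
tool z hist (array([8960, 7482, 3711, 6830, 1499, 1054,  885,  674,   46,    0,    0,
          0,    0,    0,    0]), array([-1.00000000e-01, -9.00000000e-02, -8.00000000e-02, -7.00000000e-02,
       -6.00000000e-02, -5.00000000e-02, -4.00000000e-02, -3.00000000e-02,
       -2.00000000e-02, -1.00000000e-02, -5.55111512e-17,  1.00000000e-02,
        2.00000000e-02,  3.00000000e-02,  4.00000000e-02,  5.00000000e-02]))
[0.53882666 0.3507418  0.11799608] [2.12364427 2.3059556  0.02676888] 0.03785263824363763
12287 [[-0.0292 -0.0185 -0.018 ]
 [ 0.0041  0.0006 -0.0167]
 [ 0.0296  0.0199 -0.0149]]
((-0.4052448272705078, 3.076446533203125), (60.68672561645508, 45.67475509643555), 0.5953170657157898)
```

The plate is centred, with its bottom 6.7 mm above the TCP. That means the first plate was let go about 12 mm high, though it landed square. This one should be released with the TCP at about 27 mm.

Request:
step_arm(
  commands=[-0.2,-6,0,0.5,3.5,-0.4,-12,0,1,3.5,-0.6,-18,0,1.5,3.5,-0.9,-24,0,2,3.5,-1.1,-30,0,2.6,3.5,-1.35,-36,0,2.6,3.5,-1.35,-37.35,0,2.6,3.5,-1.35,-37.35,-2,2.6,3.5,-1.35,-37.35,-5,2.6,3.5,-1.35,-37.35,-5,2.6,3.5,-1.35,-37.35,-5,2.6,3.5],
)

```text
clock: 14.6
eef_pos: [0.5233, -0.0232, 0.0652]
tcp_rot: [2.072, 2.356, 0.019]
wrist_force: [-0.4, 0.3, -0.8]
width: 0.0378
```

Request:
step_arm(
  commands=[0.2,0,-2,0,3.5,0.2,0,-3,0,3.5,0.2,0,-3.5,0,3.5,0.2,0,-3.8,0,3.5,0.2,0,-3.8,0,3.5,0.2,0,-3.8,0,3.5],
)

```text
clock: 15.35
eef_pos: [0.5257, -0.0233, 0.0277]
tcp_rot: [2.071, 2.356, 0.02]
wrist_force: [-1.1, 0.0, -0.6]
width: 0.038
```

Request:
step_arm(
  commands=[0,0,-0.1,0,3.5,0,0,-0.1,0,3.5,0,0,-0.1,0,4.6,0,0,-0.1,0,6,0,0,-0.1,0,6,0,0,-0.1,0,6,0,0,4,0,6,0,0,9,0,6,0,0,9,0,6,0,0,9,0,6],
)

```text
clock: 16.6
eef_pos: [0.5253, -0.0232, 0.1175]
tcp_rot: [2.071, 2.356, 0.019]
wrist_force: [-0.1, 0.5, -0.2]
width: 0.0601
```

```bash
python3 -c "
from h import *
o,c,p,w=tips();print(o['eef_pos'],o['tcp_rot'])
for z in(.043,.033):
  m=((abs(w[...,2]-z)<.004)&(abs(w[...,0]-.523)<.05)&(abs(w[...,1]+.0225)<.06)).astype(np.uint8)
  l=cv2.connectedComponents(m)[1];k=np.bincount(l[l>0]).argmax();q=w[l==k];print(len(q),cv2.minAreaRect((q[:,:2]*1000).astype(np.float32)),np.percentile(q[:,2],[2,50,98]))
cv2.imwrite('pics/w7.png',c['image'][...,::-1])"
```

```text
tool z hist (array([7265, 3968, 1926, 3509, 1075, 1476, 1297,  841,   72,    0,    0,
          0,    0,    0,    0]), array([-1.00000000e-01, -9.00000000e-02, -8.00000000e-02, -7.00000000e-02,
       -6.00000000e-02, -5.00000000e-02, -4.00000000e-02, -3.00000000e-02,
       -2.00000000e-02, -1.00000000e-02, -5.55111512e-17,  1.00000000e-02,
        2.00000000e-02,  3.00000000e-02,  4.00000000e-02,  5.00000000e-02]))
[ 0.52527597 -0.02321871  0.11745706] [2.07148812 2.35597442 0.01940473]
5578 ((526.323974609375, -23.793643951416016), (40.571224212646484, 60.57810974121094), 7.325754165649414) [0.04149694 0.04302284 0.04437267]
653 ((521.2255859375, 8.681352615356445), (40.298892974853516, 8.008910179138184), 9.802534103393555) [0.03136638 0.03305693 0.03645   ]
```

View pics/w7.png

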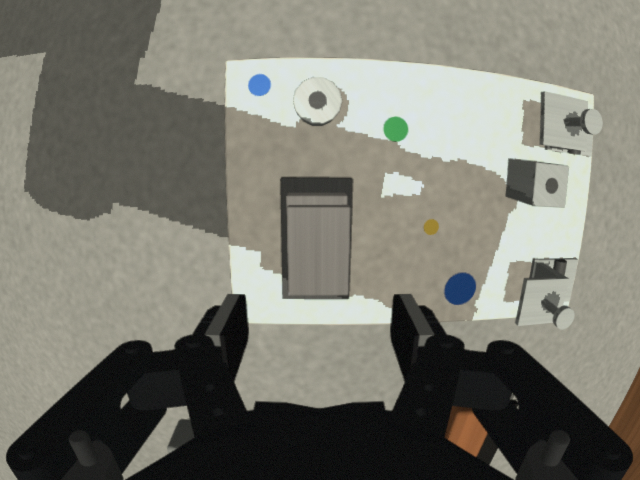

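The thin plate (286–350, 206–297) lies squarely on the middle plate. Its top is at 43.0 mm, level with the stop, and its centre is about 1 mm off the pad centre. Next I'll close the fingers and go above the square key.

Request:
step_arm(
  commands=[0,0,2,0,3,-1.5,-5.5,2,0,0,-3,-11,2,0,0,-4.5,-17,2,0,0,-6.4,-22.5,2,0,0,-6.6,-23.8,0,0,0,-6.6,-23.8,0,0,0,-6.6,-23.8,0,0,0,-6.6,-23.8,0,0,0],
)

```text
clock: 17.77
eef_pos: [0.4589, -0.2601, 0.1167]
tcp_rot: [2.071, 2.359, 0.018]
wrist_force: [-0.4, 0.6, -1.2]
width: -0.0003
```

```bash
python3 -c "
from h import *
o,c,p,w=tips();print(o['eef_pos'],o['tcp_rot'],o['width'])
wshow('w8.png',[(.459,-.261,.062,.028,.028,6.5),(.465,-.325,.062,.018,.046,6.5),(.521,-.2545,.062,.032,.032,6.5)])
m=(abs(p[...,1])<.02)&(abs(p[...,0])<.015)&(p[...,2]>-.06)&(p[...,2]<.03)&(c['image'].max(2)<80);q=p[m];print(np.percentile(q,[0,1,50,98,99,100],axis=0).round(4))
"
```

```text
tool z hist (array([10995,  9804,  4963,  6529,  1956,   685,   554,   416,    52,
           0,     0,     0,     0,     0,     0]), array([-1.00000000e-01, -9.00000000e-02, -8.00000000e-02, -7.00000000e-02,
       -6.00000000e-02, -5.00000000e-02, -4.00000000e-02, -3.00000000e-02,
       -2.00000000e-02, -1.00000000e-02, -5.55111512e-17,  1.00000000e-02,
        2.00000000e-02,  3.00000000e-02,  4.00000000e-02,  5.00000000e-02]))
[ 0.4588918 -0.2601039  0.1167128] [2.07069162 2.35900978 0.0178933 ] -0.00027928788978682026
[[-0.0116 -0.02   -0.06  ]
 [-0.0093 -0.0186 -0.0598]
 [ 0.0106  0.0006 -0.0484]
 [ 0.0137  0.0174 -0.0193]
 [ 0.0139  0.0185 -0.0181]
 [ 0.0148  0.02   -0.0147]]
```

View pics/w8.png

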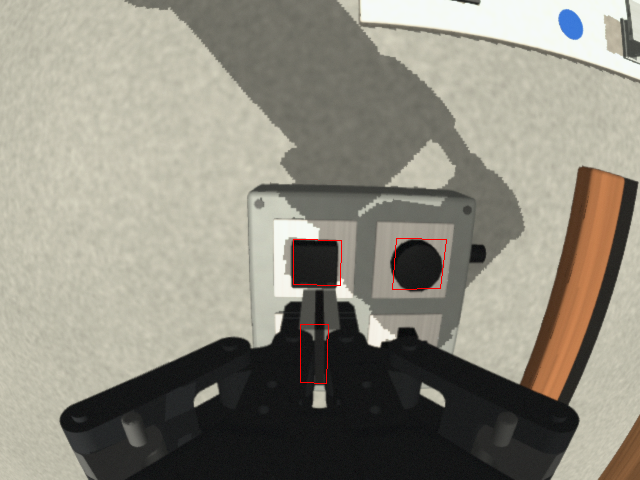

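The projected key outlines agree with the image: square key (292–338, 241–287), round key centred at (417,265). Approaching the square key.

Request:
step_arm(
  commands=[-0.05,-0.1,-3,0,0,-0.05,-0.1,-5.5,0,0,-0.05,-0.1,-6.4,0,0,-0.05,-0.1,-6.4,0,0],
)

```text
clock: 18.38
eef_pos: [0.4585, -0.2609, 0.0529]
tcp_rot: [2.07, 2.36, 0.018]
wrist_force: [0.2, -0.6, -0.1]
width: 0.0
```

Request:
step_arm(
  commands=[0,0,-0.3,0,0,0,0,-0.3,0,0,0,0,-0.3,0,0],
)

```text
clock: 18.75
eef_pos: [0.4597, -0.2615, 0.0509]
tcp_rot: [2.068, 2.357, 0.019]
wrist_force: [0.7, -0.2, 1.5]
width: 0.0002
```

Request:
step_arm(
  commands=[0,0,-0.3,0,0,0,0,-0.3,0,0,0,0,-0.3,0,0],
)

```text
clock: 19.12
eef_pos: [0.4598, -0.2616, 0.0481]
tcp_rot: [2.068, 2.357, 0.019]
wrist_force: [-0.3, 1.2, 2.3]
width: 0.0001
```

Request:
step_arm(
  commands=[0,0,-0.2,0,0,0,0,-0.3,0,0,0,0,-0.3,0,0],
)

```text
clock: 19.5
eef_pos: [0.4598, -0.2616, 0.0451]
tcp_rot: [2.068, 2.357, 0.019]
wrist_force: [-0.3, 1.1, 4.8]
width: -0.0001
```

Request:
step_arm(
  commands=[0,0,-0.15,0,0,0,0,-0.2,0,0,0,0,-0.2,0,0],
)

```text
clock: 19.88
eef_pos: [0.4598, -0.2616, 0.0448]
tcp_rot: [2.069, 2.358, 0.019]
wrist_force: [-3.8, 1.9, 16.2]
width: -0.0002
```

The square key bottomed at z 44.8 mm with 16 N. Releasing it and moving to the bar key.

Request:
step_arm(
  commands=[0,0,2,0,0,0,0,4,0,0,0.25,-3.2,4,0,0,0.5,-6.4,4,0,0,0.5,-6.4,4,0,0,0.5,-6.4,2,0,0,0.5,-6.4,1,0,0,0.5,-6.4,1,0,0],
)

```text
clock: 20.88
eef_pos: [0.4636, -0.3241, 0.0533]
tcp_rot: [2.071, 2.361, 0.019]
wrist_force: [0.6, 0.4, 0.1]
width: -0.0001
```

Request:
step_arm(
  commands=[0,-0.1,-0.3,0,0,0,-0.1,-0.6,0,0,0,-0.1,-0.85,0,0,0,-0.1,-0.95,0,0,0,-0.1,-1.0,0,0,0,-0.1,-1.0,0,0],
)

```text
clock: 21.62
eef_pos: [0.4642, -0.3252, 0.0449]
tcp_rot: [2.07, 2.361, 0.019]
wrist_force: [-1.4, 2.6, 9.8]
width: 0.0002
```

The bar key bottomed at 9.8 N. On to the round key.

Request:
step_arm(
  commands=[0,0,2,0,0,0,0,4,0,0,2,2.4,4,0,0,4,4.8,4,0,0,5.6,7.0,4,0,0,5.6,7.0,4,0,0,5.6,7.0,2,0,0,5.6,7.0,1,0,0,5.6,7.0,1,0,0],
)

```text
clock: 22.75
eef_pos: [0.5181, -0.255, 0.0527]
tcp_rot: [-2.071, -2.359, -0.018]
wrist_force: [-0.0, -0.0, -0.0]
width: 0.0004
```

Request:
step_arm(
  commands=[0.2,0,-0.2,0,0,0.2,0,-0.5,0,0,0.2,0,-0.75,0,0,0.2,0,-0.9,0,0,0.2,0,-0.95,0,0,0.2,0,-0.95,0,0],
)

```text
clock: 23.5
eef_pos: [0.5202, -0.2555, 0.0449]
tcp_rot: [-2.071, -2.359, -0.016]
wrist_force: [-5.0, -0.8, 11.5]
width: -0.0
```

The round key bottomed at 11.5 N. Raising clear and moving back for a final check.

Request:
step_arm(
  commands=[0,0,2,0,0,0,0,6,0,0,0,0,12,0,0,0,0,16,0,0,-6,-2,16,0,0,-12,-3,16,0,0,-12,-3,16,0,0,-12,-3,16,0,0],
)

```text
clock: 24.5
eef_pos: [0.401, -0.2858, 0.2052]
tcp_rot: [-2.073, -2.36, -0.018]
wrist_force: [0.6, -0.7, 1.2]
width: -0.0
```

```bash
python3 -c "
from h import *
c=bot.capture('top');P=cloud(c)
for n,u,v in(('round',452,248),('cross',476,245),('sq',456,272),('bar',480,269)):print(n,np.median(P[v-2:v+3,u-2:u+3,2]).round(4))
m=(abs(P[...,2]-.0425)<.004)&(abs(P[...,0]-.523)<.05)&(abs(P[...,1]+.0225)<.05);q=P[m];print('stack',len(q),cv2.minAreaRect((q[:,:2]*1000).astype(np.float32)),'thick z',P[292,248])
cv2.imwrite('pics/top9.png',c['image'][160:310,130:560,::-1]);o=bot.get_obs();print(o['clock'],o['wrist_force'])"
```

```text
round 0.0617
cross 0.0603
sq 0.0611
bar 0.0615
stack 289 ((524.6524658203125, -21.4329833984375), (40.132530212402344, 64.8630599975586), 8.194226264953613) thick z [0.42166907 0.28998941 0.01953831]
24.55 [ 1.35459258 -0.16631582  0.21266655]
```

View pics/top9.png

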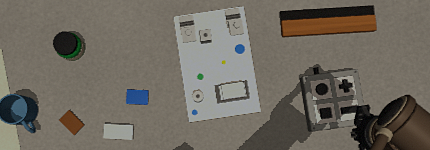

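The final view shows the stack centred on the pad at (232,92), the thick plate still on the table at (118,130), all keys up and the bystanders where they were. Handing in.

```bash
python3 -c "
from h import *
print(bot.hand_in(),bot.get_obs()['clock'])"
```

```text
the job is handed in; nothing more can be done
the job is handed in; nothing more can be done
```

The job is handed in at about 24.6 s on the clock; no verdict was reported. The round stop stands beside the pad, so I stacked the middle plate with the thin one on top. I then pressed the square, bar and round keys one at a time.

**Last checks:**
- **Stack:** its top is at 43.0 mm, level with the stop. The thin plate is about 1 mm off the pad centre by the wrist camera, with yaw 7.3° matching the pad. The middle plate was within 1 mm of the pad centre before the thin one went on.
- **Third plate and bystanders:** the thick plate is still on the table. The jar, mug and squeegee look unmoved in the last picture.
- **Keys:** each of the three stopped at the same tool height (44.8–44.9 mm) with 10–16 N, well above the 5.4 N spring. After the last release all four read as up (60.3–61.7 mm); the cross key was never touched.

**What failed or disagreed:**
- **Fingertips:** `bot.tips_ahead` says they are 25 mm ahead of the TCP. Depth images and contact showed them about 11–15 mm behind it.
- **First grasp:** because of that, it closed on air above the middle plate, so I reopened and went lower.
- **First release:** for the same reason the middle plate was let go about 12 mm too high, but it landed square.
- **Cameras:** the top and wrist cameras differed by about 2 mm, within the stated calibration.

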